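# Fill the heat-sink fixture plate and run it out over the riser's edge

### The job

The fixture plate on the bench riser has three pockets for heat sinks, and only one is filled: seat the two spare heat sinks from the table flat in the two empty pockets, leaving the seated one where it is. Then slide the plate straight out over the riser's edge, its rib end leading, until the line scribed across it lies over that edge, so that the heat sinks can be screwed on from below. The plate would now tip off by itself: finish while still holding it there, level and with its tail still resting on the riser, and leave the other things on the table alone.

Things in the scene. Friction and masses are not known exactly. Their poses are not given: they have to be found in the camera images.
- riser: bench riser: wooden board 150 (x) x 260 (y) x 15 mm on four aluminium feet with rubber pads, fixed to the table, top 80 mm above the table; origin on the table under its centre, z up; its outer edge, over which the plate is to be run, is the short edge on its -y side
- riser_edge (a point): middle of the riser's outer top edge, 130 mm to -y of the riser's centre and 80 mm above the table; axes as the riser's; -y points outward, off the riser
- plate: loose grey anodised aluminium fixture plate 90 (x) x 280 (y) x 12 mm, about 0.5 kg, lying on the riser, its length along the riser's; origin at the centre of its underside, z up; its -y end is the outer end with the rib, which at the start sticks out 10 to 50 mm past the riser's edge; loaded it balances near its centre
- plate_rib (a point): centre of the plate's upright gripping rib, 115 mm to -y of the plate's centre; the rib is 14 mm thick (x), 40 mm long (y) and stands 34 mm above the plate's top face; this point is 22 mm above the top face; axes as the plate's
- plate_line (a point): middle of the dark line, 4 mm wide, scribed straight across the plate's top face, 98 mm to +y of the plate's centre, behind the pockets, 42 mm from the tail end; 12 mm above the plate's underside; axes as the plate's
- pocket0 (a point): centre of the floor of the pocket nearest the rib, 58 mm to -y of the plate's centre; pockets are 52 mm square (7 mm wider than a heat sink) and 6 mm deep in the plate's top face, the floor 6 mm above the plate's underside; axes as the plate's
- pocket1 (a point): the same for the middle pocket, at the plate's centre
- pocket2 (a point): the same for the pocket nearest the scribed line, 58 mm to +y of the plate's centre
- sink_seated: plain aluminium finned heat sink, 45 x 45 mm and 18 mm high (base plate below, fins up), 40 g; origin at the centre of its underside, z up; all three are alike and square, so any quarter turn fits a pocket; this one already sits in one of the three pockets (which one varies) and stays there
- sink_spare0: plain aluminium finned heat sink, 45 x 45 mm and 18 mm high (base plate below, fins up), 40 g; origin at the centre of its underside, z up; all three are alike and square, so any quarter turn fits a pocket; a spare that lies on the table in front of the riser's outer edge, the farther one from it
- sink_spare1: plain aluminium finned heat sink, 45 x 45 mm and 18 mm high (base plate below, fins up), 40 g; origin at the centre of its underside, z up; all three are alike and square, so any quarter turn fits a pocket; a spare that lies on the table in front of the riser's outer edge, the nearer one to it
- multimeter: dark hand-held multimeter 145 x 70 x 43 mm lying on the table, a bystander; origin at the centre of its underside
- tape_black: roll of black tape, 64 mm across and 19 mm high, lying on the table, a bystander; origin at the centre of its underside
- solder_spool: spool of solder with dark flanges, 55 x 78 x 36 mm, on the table, a bystander; origin at the centre of its underside

How it is judged:
By the outcome, as a careful person would: the job done as asked, in the order asked, and still so for the second after the job is handed in, while the arm keeps its last pose, push and grip.
It also fails if it takes over 67 s, if anything falls off the work surface, if the arm or the gripper's body presses on something with over 40 N, if the wrist force passes 120 N, or if a joint passes its speed limit or range.

### The arm

A 6-joint arm with a two-finger parallel gripper is mounted at the origin on a cart in front of the work surface, level with it; the furniture and walls round the work are solid. World frame = base frame: x ahead of the robot, y to its left, z up, the work surface at z = 0. Lengths are in m, angles in rad, forces in N, time in s.
With the tool pointing down it reaches from about 0.375 to 0.825 m from the base axis. Payload 5.5 kg.
Tool frame: the origin (TCP) lies at the centre of the arm's flange, where the gripper is bolted on; the fingertips stand 173 mm ahead of it and the grasp point (between the pads) lies 155 mm ahead of it; z points along the fingers, y is the direction in which the jaws open and shut (so a half turn about z gives the same grasp; the last joint's range is limited). The gripper opens to 85 mm and grips with 20 to 120 N. Pads are 22 mm wide; open, the fingers measure 114 mm over their backs; the gripper's body (76 mm by 85 mm) begins 54 mm behind the grasp point. The pads swing forward as they close: fully open they stand 13 mm farther back than shut.
Start: joints at [1.35, 0.314, -0.047, 1.21, 0, 1.571], TCP at [0.131, 0.585, 0.405] pointing down, gripper open.
Joint ranges: [-2.67, 2.67], [-0.69, 1.73], [-1.03, 1.25], [-2.08, 2.16], [-1.42, 1.45], [-3.14, 3.14]. Speed limits (rad/s): [2.39, 2.39, 3.01, 3.14, 3.14, 3.14].

### API

Orientations are given as a rotation vector (axis times angle).
In Python, from workcell import ctrl, camera gives the robot as it stands. The module is installed in compiled form; this text tells all that it offers. Calls block until the motion is done:
- ctrl.move_to(position, orientation): joint-space move of the TCP to a pose.
- ctrl.line_to(position, vel=0.15, rotation=None, stop_force=None): straight line of the TCP; rotation=None keeps the orientation; vel is the mean speed in m/s. With stop_force (N) it stops when the force on the tool has changed by that much, and returns True; else False.
- ctrl.move_joints(angles): joint-space move.
- ctrl.gripper_open() and ctrl.grasp(newtons=None): open the fingers fully, or close them until they stop; newtons is the grip in N (None keeps the last).
- ctrl.sleep(seconds).
- ctrl.solve_ik(position, orientation): joint angles nearest the present ones, or None.
- ctrl.sense(): the state.
- camera(name): name is "scene" or "top"; returns a dict with "img" (420x560x3 uint8, blue, green, red), "fx", "fy", "cx", "cy" (pixels), "rvec" (rotation vector, rad) and "tvec" (3), from world to camera coordinates, as OpenCV has them. Camera axes: x right, y down, z forward; pixel columns grow to the right and rows downward; lengths in m; the calibration is good to about 2 mm. A picture is of the moment at which its call begins. There is no depth.
A pose or a line that the arm cannot do raises ctrl.Unreachable and nothing moves.
- ctrl.finish_job(): hands the job in, once; it reports no verdict.
The state is a dict: "clock": time; "joints": joint angles; "qvel": joint speeds; "joint_torque": joint torques, N m; "tool_pos": TCP position; "eef_rot": TCP orientation; "wrist_force": force on the tool from outside, world axes, zero at the start; "torque": the same for the moment, N m; "finger_gap": finger opening in m.
Only numpy, scipy, OpenCV 4.12 (cv2) and the standard library are available. Lean on these libraries where they do the work, as an engineer would, in place of code of your own. Each camera call takes 0.05 s, during which the arm holds its last target. There are 200 camera calls.

## Working session

There is one attempt and no reset: what is moved stays moved. The work goes in short steps, each a Python script; the robot and the scene stay as the last script left them, time stands still between calls to the robot, and variables do not carry over. Pictures are saved under pics/ and viewed, about 8 in all and at most 12, crops included, and the job is handed in when it is done.

```bash
mkdir -p pics; python3 - <<'E'
from workcell import ctrl,camera
import cv2,numpy as np
for n in("scene","top"):
    c=camera(n); cv2.imwrite(f"pics/{n}0.png",c["img"])
    R=cv2.Rodrigues(np.array(c["rvec"]))[0]; print(n,c["fx"],c["cx"],c["cy"],"pos",-R.T@np.array(c["tvec"]).ravel(), R.round(2).tolist())
s=ctrl.sense(); print(s)
E
```

```text
scene 415.87733406940964 282.8321082073164 208.8884903095944 pos [-0.11094641 -0.39198434  0.90456957] [[0.41, -0.91, -0.01], [-0.7, -0.3, -0.65], [0.59, 0.27, -0.76]]
top 409.9716664103375 279.01716737349665 204.06495125340342 pos [ 0.33111829 -0.10930755  0.97302823] [[-0.03, -1.0, -0.01], [-0.98, 0.03, -0.2], [0.2, 0.01, -0.98]]
{'clock': 0.1, 'joints': array([ 1.35001790e+00,  3.14177423e-01, -4.79860065e-02,  1.21022231e+00,
       -3.17695481e-05,  1.57075136e+00]), 'qvel': array([-0.00150377, -0.00204976,  0.00423766,  0.00042604, -0.00143905,
       -0.0012399 ]), 'joint_torque': array([-5.25802516e-04, -5.40767455e+01,  3.40540767e+01,  1.12572059e-02,
       -7.44314229e-05,  4.93639732e-06]), 'tool_pos': array([0.13134134, 0.58518096, 0.40390429]), 'eef_rot': array([-3.46007881e-01, -3.12233483e+00,  2.48682283e-03]), 'wrist_force': array([-0.12514848, -0.34226616,  0.35024628]), 'torque': array([-0.0075121 , -0.00869261,  0.05072437]), 'finger_gap': 0.08538755999039699}
```

View pics/scene0.png

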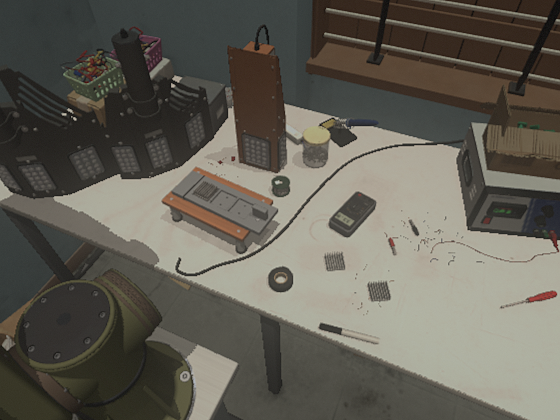

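View pics/top0.png

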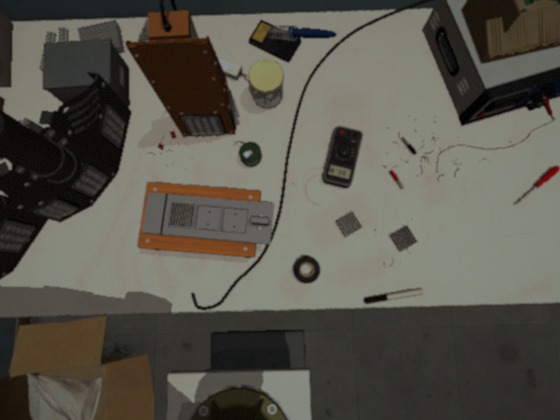

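Seated sink is in pocket2 (top image ≈(181,215)), so pockets 0 and 1, at ≈(235,219) and (208,217), are empty. The spares are at ≈(348,223) and (402,237). A tall brown box (≈(185,75)) and a black machine with a chimney (≈(60,150)) are obstacles. Next I'll take enlarged crops and measure.

```bash
cat > h.py <<'E'
import numpy as np,cv2
from workcell import ctrl,camera
from scipy.spatial.transform import Rotation as Ro
def ray(c,uv):
    R=cv2.Rodrigues(np.array(c["rvec"]))[0]; t=np.array(c["tvec"]).ravel()
    d=R.T@np.array([(uv[0]-c["cx"])/c["fx"],(uv[1]-c["cy"])/c["fy"],1.]); return -R.T@t,d
def onz(c,uv,z):
    o,d=ray(c,uv); return (o+d*(z-o[2])/d[2])
def tri(c1,u1,c2,u2):
    (o1,d1),(o2,d2)=ray(c1,u1),ray(c2,u2)
    s=np.linalg.lstsq(np.c_[d1,-d2],o2-o1,rcond=None)[0]; return (o1+s[0]*d1+o2+s[1]*d2)/2
def rot(a): # tool down, jaw (tool y) along world angle a
    y=np.array([np.cos(a),np.sin(a),0]); z=np.array([0,0,-1.]); return Ro.from_matrix(np.c_[np.cross(y,z),y,z]).as_rotvec()
E
python3 - <<'E'
from h import *
t=camera("top"); s=camera("scene")
print("chimney",tri(t,(15,145),s,(127,33)))
print("box top corner",tri(t,(133,45),s,(232,50)),tri(t,(200,42),s,(279,50)))
print("box foot",onz(t,(235,133),0),onz(t,(187,133),0))
print("black near",onz(t,(125,170),0),onz(t,(10,270),0),onz(t,(75,230),0.05))
for u in [(348,223),(402,237)]: print("sink",onz(t,u,.018))
for u in [(266,191),(256,256),(146,183),(138,250)]: print("riser c",onz(t,u,.08))
i=t["img"]; cv2.imwrite("pics/c1.png",cv2.resize(i[170:265,130:285],None,fx=5,fy=5,interpolation=cv2.INTER_CUBIC))
cv2.imwrite("pics/c2.png",cv2.resize(i[195:265,320:430],None,fx=6,fy=6,interpolation=cv2.INTER_CUBIC))
E
```

```text
chimney [0.50979235 0.2273354  0.49236836]
box top corner [0.72778004 0.12728591 0.36790504] [0.71416536 0.00201114 0.39975987]
box foot [0.71350392 0.00429475 0.        ] [0.71730512 0.12527251 0.        ]
black near [0.62518414 0.27742263 0.        ] [0.38745461 0.53888363 0.        ] [0.47108921 0.36536919 0.05      ]
sink [ 0.47443344 -0.26250047  0.018     ]
sink [ 0.43796016 -0.38601051  0.018     ]
riser c [ 0.5426024  -0.07382263  0.08      ]
riser c [ 0.39851537 -0.04924845  0.08      ]
riser c [0.56908417 0.19654385 0.08      ]
riser c [0.41856111 0.20830092 0.08      ]
```

View pics/c1.png

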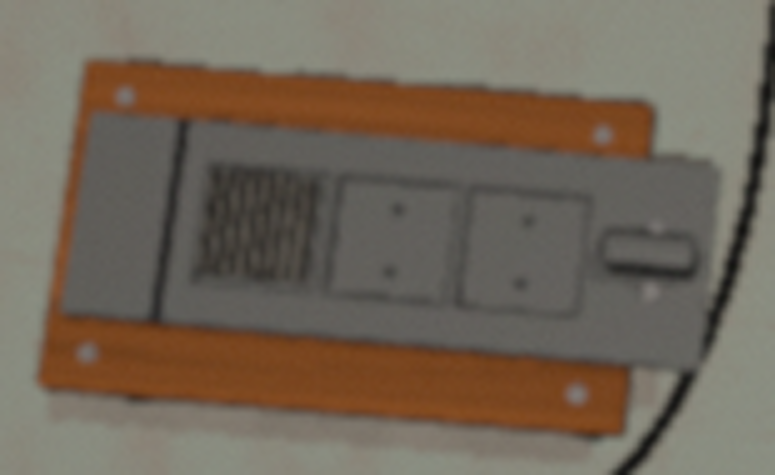

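View pics/c2.png

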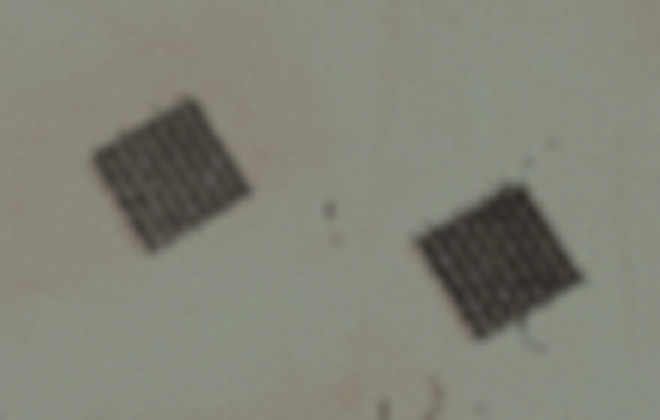

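Crop 1 (5×) shows the plate corners at (92,112), (718,160), (697,370) and (62,318), the line from (185,122) to (157,322), and riser screws at (125,95), (603,133), (577,395) and (87,352). Crop 2 (6×) shows the spares at about (172,175) and (500,262).

```bash
python3 - <<'E'
from h import *
t=camera("top"); s=camera("scene")
def P(u,z): return onz(t,((u[0]+.5)/5-.5+130,(u[1]+.5)/5-.5+170),z)
pc=np.array([P(u,.092) for u in[(92,112),(718,160),(697,370),(62,318)]]); sc=np.array([P(u,.08) for u in[(125,95),(603,133),(577,395),(87,352)]])
def yaw(q): v=(q[0]+q[3]-q[1]-q[2]);return np.arctan2(-v[0],v[1])
for n,q in(("plate",pc),("riser",sc)): print(n,q.mean(0).round(4),"yaw",yaw(q).round(4),"len",np.linalg.norm(q[0]-q[1]).round(4),np.linalg.norm(q[0]-q[3]).round(4))
print("rib top",P((648,253),.126),"line",P((171,222),.092),"pocket0",P((524,252),.086),"p1",P((394,240),.086), "edge pt",P((641,262),.08))
for n,c in(("top",t),("scene",s)):
    g=cv2.cvtColor(c["img"],cv2.COLOR_BGR2GRAY); m=(cv2.GaussianBlur(g,(3,3),0)<85).astype(np.uint8); m=cv2.morphologyEx(m,cv2.MORPH_CLOSE,np.ones((3,3),np.uint8))
    for k in cv2.findContours(m,0,2)[0]:
        r=cv2.minAreaRect(k)
        if 200<cv2.contourArea(k)<700 and min(r[1])>12: 
            b=np.array([onz(c,u,.012)[:2] for u in cv2.boxPoints(r)]); e=b[1]-b[0]; print(n,np.round(r[0],1),np.round(r[1],1),b.mean(0).round(4),"ang",np.degrees(np.arctan2(e[1],e[0])).round(1)%90)
E
```

```text
plate [0.4844 0.054  0.092 ] yaw -0.1082 len 0.2784 0.0921
riser [0.4856 0.0756 0.08  ] yaw -0.1124 len 0.2162 0.1163
rib top [ 0.46938692 -0.06016725  0.126     ] line [0.49461536 0.15060227 0.092     ] pocket0 [ 0.47790547 -0.00343401  0.086     ] p1 [0.48487174 0.0537573  0.086     ] edge pt [ 0.47296729 -0.05434423  0.08      ]
top [306.  268.5] [27. 26.] [ 0.3719 -0.1601] ang 88.4
top [402.6 237.9] [19.2 20.4] [ 0.4365 -0.389 ] ang 28.1
top [348.  223.6] [18. 19.] [ 0.4739 -0.2633] ang 30.299999999999997
top [250. 154.] [24. 22.] [ 0.6533 -0.0337] ang 88.2
top [264.7  95.1] [32.9 24.2] [ 0.808  -0.0727] ang 86.0
scene [280.5 279. ] [24. 23.] [ 0.3684 -0.1636] ang 23.700000000000003
scene [215.4 214.7] [103.3  46.5] [0.4866 0.0946] ang 13.1
scene [280.  186.5] [19. 16.] [ 0.6531 -0.0341] ang 23.5
```

```bash
cat >> h.py <<'E'
YAW=-0.110; d=np.array([-np.sin(YAW),np.cos(YAW)]); C=np.array([.4844,.0540]); EDGE=np.array([.4713,-.0538])
def mv(p,z,a):
    o=rot(a); ctrl.move_to([p[0],p[1],z],o)
def pick(p,a):
    mv(p,.25,a-np.pi/2); ctrl.line_to([p[0],p[1],.177],vel=.12)
    ctrl.grasp(20); g1=ctrl.sense()["finger_gap"]; ctrl.gripper_open()
    mv(p,.177,a); ctrl.grasp(40); s=ctrl.sense(); print("gaps",g1,s["finger_gap"],s["clock"])
    ctrl.line_to([p[0],p[1],.36],vel=.25)
E
python3 - <<'E'
from h import *
a1=np.radians(29)
for p,z,a in[((.437,-.389),.177,a1),((.437,-.389),.177,a1-np.pi/2),((.474,-.263),.177,a1),(C,.26,YAW),(C-.115*d,.27,YAW),(EDGE-.213*d,.269,YAW)]:
    print(np.round(ctrl.solve_ik([p[0],p[1],z],rot(a)),2))
q=ctrl.sense()["joints"]; r=.42
qq=ctrl.solve_ik([r*np.cos(1.35),r*np.sin(1.35),.45],ctrl.sense()["eef_rot"]); print(qq)
ctrl.move_joints(qq); qq=np.array(qq); qq[0]=-.1; ctrl.move_joints(qq)
pick((.437,-.389),a1)
t=camera("top");s=camera("scene"); print(ctrl.sense()["clock"],ctrl.sense()["tool_pos"],ctrl.sense()["wrist_force"])
cv2.imwrite("pics/g1.png",np.hstack([t["img"][120:400,200:560],s["img"][100:380,200:560]]))
E
```

```text
[-0.73  0.47 -0.38  0.72  0.    0.34]
[-0.73  0.47 -0.38  0.72  0.    1.91]
[-0.51  0.41 -0.49  0.68  0.    0.56]
[ 0.11  0.22 -0.53  0.83  0.    1.79]
[-0.13  0.18 -0.54  0.84  0.    1.55]
[-0.54  0.26 -0.44  0.87  0.    1.15]
[ 1.35000846e+00 -4.30089145e-02 -3.57426439e-01  1.25698881e+00
 -2.25626306e-05  1.57077654e+00]
gaps 0.044467753312068196 0.04415246562207644 8.1083
9.0917 [ 0.43640359 -0.38848093  0.35785158] [-0.43672601  0.51697254 -0.45425668]
```

View pics/g1.png

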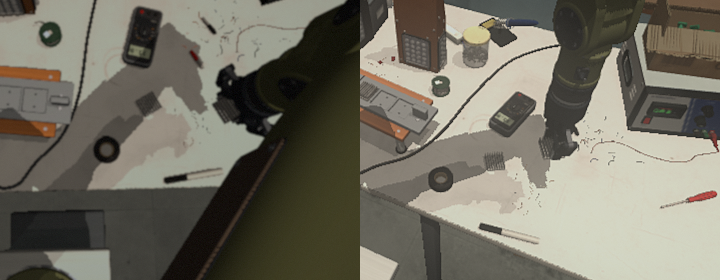

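The sink is held (top view ≈(222,108), scene ≈(546,148)), but I want to check for tilt.

```bash
python3 - <<'E'
import cv2
i=cv2.imread("pics/g1.png"); a=i[60:150,180:290];b=i[90:180,500:610]
cv2.imwrite("pics/g1z.png",cv2.hconcat([cv2.resize(k,None,fx=3.6,fy=3.6,interpolation=2) for k in(a,b)]))
E
```

```text
(no output)
```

View pics/g1z.png

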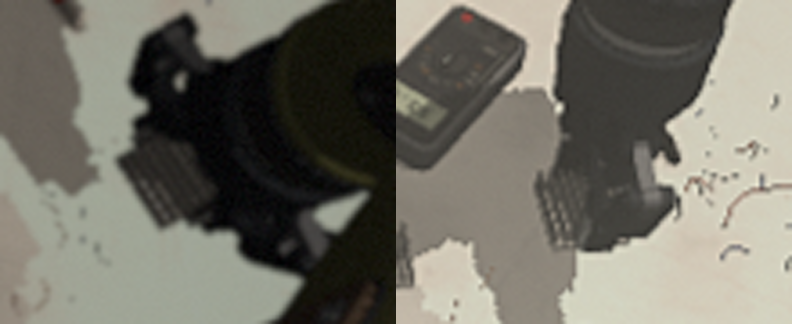

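```bash
python3 - <<'E'
from h import *
t=camera("top");s=camera("scene"); p=ctrl.sense()["tool_pos"]; a=np.radians(29)
print(ctrl.sense()["joints"].round(2))
R=np.array([[np.cos(a),-np.sin(a)],[np.sin(a),np.cos(a)]])
out=[]
for c,ox,oy,f,dx in((t,380,180,3.6,0),(s,340,190,3.6,0)):
    im=cv2.resize(c["img"][oy:oy+90,(ox):(ox)+110],None,fx=3.6,fy=3.6,interpolation=2)
    for z,col in((p[2]-.177,(0,0,255)),(p[2]-.159,(0,255,0))):
        q=np.array([[*(p[:2]+R@np.array(k)*.0225),z] for k in((1,1),(-1,1),(-1,-1),(1,-1))])
        uv=cv2.projectPoints(q,np.array(c["rvec"]),np.array(c["tvec"]),np.array([[c["fx"],0,c["cx"]],[0,c["fy"],c["cy"]],[0,0,1]]),None)[0][:,0]
        cv2.polylines(im,[np.int32(((uv-[ox,oy])+.5)*3.6)],True,col,1)
    out.append(im)
cv2.imwrite("pics/g2.png",cv2.hconcat(out))
E
```

```text
[-0.73  0.31 -0.16  1.1   0.    0.34]
```

View pics/g2.png

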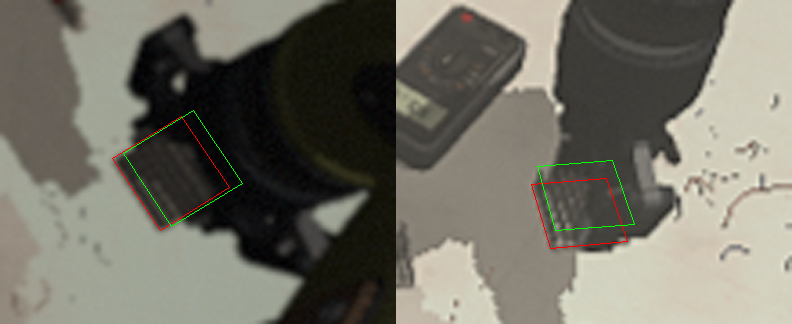

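The overlaid level-sink outline matches in both views, so the sink is held level. Now I'll place it in pocket1, then pick the second.

```bash
cat >> h.py <<'E'
def place(p):
    mv(p,.33,YAW); ctrl.line_to([p[0],p[1],.274],vel=.12)
    hit=ctrl.line_to([p[0],p[1],.2605],vel=.02,stop_force=4); s=ctrl.sense(); print("place",hit,s["tool_pos"],s["wrist_force"],s["clock"])
    ctrl.gripper_open(); ctrl.line_to([p[0],p[1],.36],vel=.25)
E
python3 - <<'E'
from h import *
place(C); pick((.474,-.263),np.radians(29))
t=camera("top"); print(ctrl.sense()["clock"])
cv2.imwrite("pics/p1.png",cv2.resize(t["img"][170:265,130:285],None,fx=5,fy=5,interpolation=2))
E
```

```text
place True [0.48444959 0.05404132 0.26345015] [-1.0594451   0.22455258  5.98487749] 12.0
gaps 0.04437590247369514 0.04382816860834775 17.85
18.7833
```

View pics/p1.png

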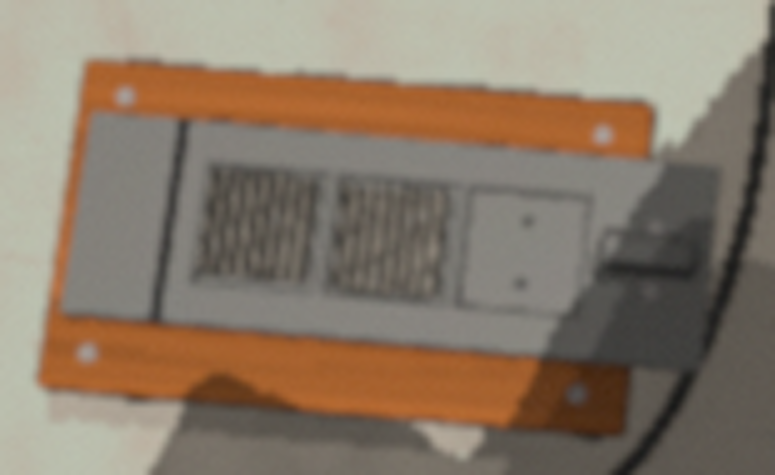

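The first spare sits in pocket1 at ≈(390,238), matching the seated one, and contact came at the expected height. The plate hasn't moved. Now the second.

```bash
python3 - <<'E'
from h import *
place(C-.058*d); mv(EDGE-.2*d,.36,YAW)
t=camera("top");s=camera("scene"); print(ctrl.sense()["clock"])
cv2.imwrite("pics/p2.png",cv2.hconcat([cv2.resize(t["img"][170:265,130:285],None,fx=2.6,fy=2.6,interpolation=2),cv2.resize(s["img"][160:255,155:290],None,fx=2.6,fy=2.6,interpolation=2)]))
E
```

```text
place True [ 0.47809838 -0.00359567  0.26345493] [-1.15943775  0.60124818  6.00390884] 20.9833
23.1
```

View pics/p2.png

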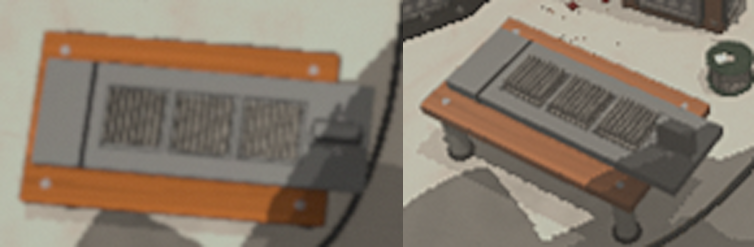

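All three sinks lie flat in both views. Now I'll grip the rib, slide most of the way, and look.

```bash
python3 - <<'E'
from h import *
r=C-.115*d
mv(r,.34,YAW); ctrl.line_to([*r,.269],vel=.1,stop_force=8); ctrl.grasp(110); s=ctrl.sense(); print(s["finger_gap"],s["tool_pos"],s["wrist_force"],s["torque"])
e=r-.19*d; h=ctrl.line_to([*e,.269],vel=.06,stop_force=25); ctrl.sleep(.3); s=ctrl.sense(); print(h,s["tool_pos"],s["wrist_force"],s["torque"],s["clock"])
t=camera("top");sc=camera("scene")
cv2.imwrite("pics/s1.png",cv2.resize(t["img"][170:275,130:285],None,fx=5,fy=5,interpolation=2)); cv2.imwrite("pics/s1b.png",cv2.resize(sc["img"][150:300,150:360],None,fx=3.7,fy=3.7,interpolation=2))
E
```

```text
0.012412362845428937 [ 0.47192515 -0.06029873  0.26939045] [-2.01210757  0.04150485  4.67454154] [ 0.0571643   0.24011351 -0.10982131]
False [ 0.45093602 -0.24932882  0.26909795] [-1.32741966 -1.73254945 -2.20288646] [-0.13038294  0.10639133  0.06701561] 29.0417
```

View pics/s1.png

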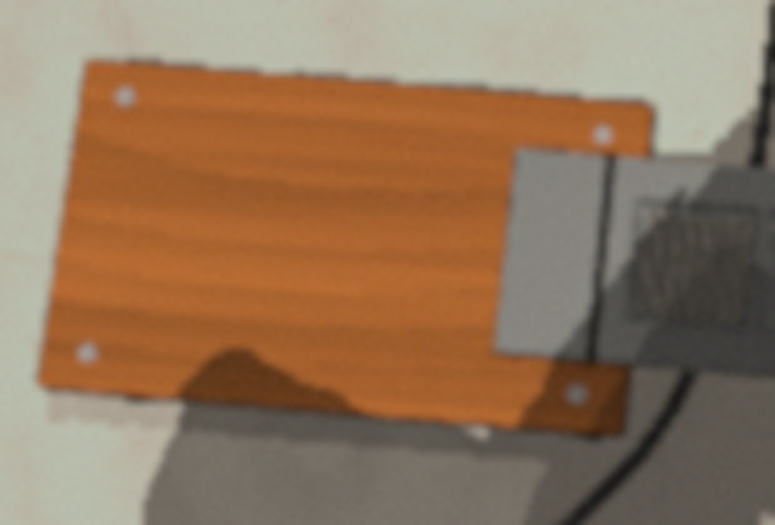

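View pics/s1b.png

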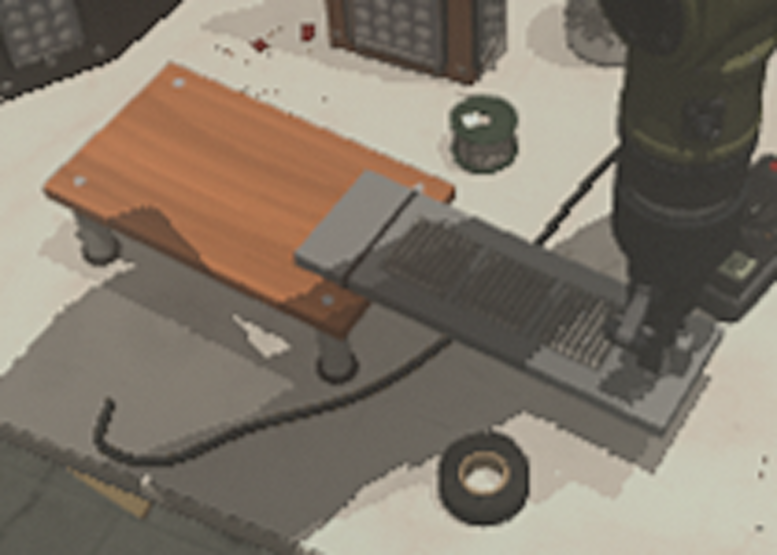

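Plate at top crop: line from (611,157) to (592,360), tail from (515,150) to (496,352). It is level on the riser, with the edge still ≈35 crop px away.

```bash
cat >> h.py <<'E'
def P(t,u,z): return onz(t,((u[0]+.5)/5-.5+130,(u[1]+.5)/5-.5+170),z)[:2]
E
python3 - <<'E'
from h import *
t=camera("top")
L=[P(t,u,.092) for u in((611,157),(592,360))];T=[P(t,u,.092) for u in((515,150),(496,352))]
for n,q in(("line",L),("tail",T)):
    v=q[0]-q[1]; m=(q[0]+q[1])/2; print(n,m,"yaw",np.arctan2(v[1],v[0]),"along",(m-EDGE)@d,"across",(m-EDGE)@[d[1],-d[0]])
E2=[P(t,u,.08) for u in((654,150),(628,385))]; v=E2[0]-E2[1]; print("edge",np.mean(E2,0),np.arctan2(v[1],v[0]),(np.mean(E2,0)-EDGE)@d)
s=ctrl.sense(); print("expected",.098-.115*0+((np.array(s["tool_pos"][:2])+.115*d-EDGE)@d), s["eef_rot"],rot(YAW))
# level check via subpixel line fit of the dark line
g=cv2.cvtColor(t["img"],cv2.COLOR_BGR2GRAY).astype(float); pts=[]
for r in range(204,240):
    w=g[r,240:260]; k=np.argmin(w); o=np.clip(np.median(w)-w,0,None)[max(k-2,0):k+3]; pts.append(onz(t,(240+np.arange(max(k-2,0),max(k-2,0)+len(o))@o/o.sum(),r),.092)[:2])
pts=np.array(pts); f=cv2.fitLine(np.float32(pts),cv2.DIST_HUBER,0,.001,.001).ravel(); print(f, (f[2:]-EDGE)@d, np.arctan(f[1]/f[0]))
E
```

```text
line [ 0.47352915 -0.03795438] yaw -0.10461025051244165 along 0.015994561163403514 across 0.00047617403386141064
tail [0.4780206  0.00387831] yaw -0.09579973929915885 along 0.05806748487831567 across 0.0003481557099538589
edge [ 0.47111137 -0.05437999] -0.1252109504614997 -0.0005971922225783156
expected 0.01639458468299597 [ 2.33993155e+00  2.09553693e+00 -6.34569290e-04] [2.34020008 2.09596469 0.        ]
[ 0.99328643 -0.11568071  0.46487367 -0.03818874] 0.014811438749305367 -0.11594029
```

All estimates agree: ≈16 mm remain and the yaw is fine. I'll do the final slide and check.

```bash
python3 - <<'E'
from h import *
p=np.array(ctrl.sense()["tool_pos"]); e=C-.115*d-.206*d
print(ctrl.line_to([*e,.269],vel=.03,stop_force=25)); ctrl.sleep(.5); s=ctrl.sense(); print(s["tool_pos"],s["wrist_force"],s["torque"],s["finger_gap"],s["clock"])
t=camera("top");sc=camera("scene")
cv2.imwrite("pics/f1.png",cv2.hconcat([cv2.resize(t["img"][180:265,215:315],None,fx=4,fy=4,interpolation=2),cv2.resize(sc["img"][190:275,220:320],None,fx=4,fy=4,interpolation=2)]))
E
```

```text
False
[ 0.44926556 -0.26520527  0.2691426 ] [ 0.18108734 -1.88513278 -1.47850204] [-0.33867533  0.06595789  0.01427855] 0.012402736968076084 30.375
```

View pics/f1.png

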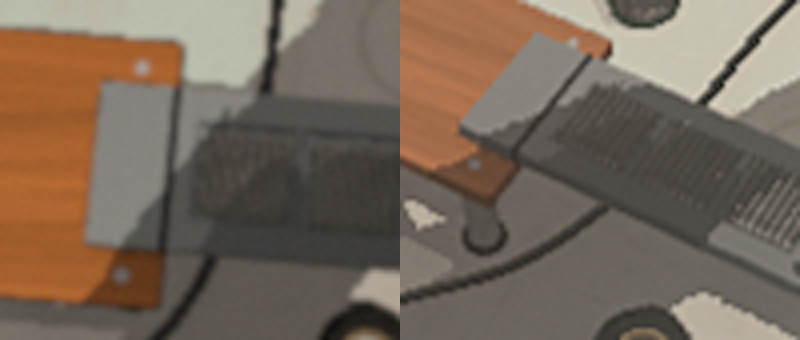

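```bash
python3 -c "
from workcell import ctrl
ctrl.finish_job(); s=ctrl.sense(); print(s['clock'],s['tool_pos'],s['finger_gap'],s['wrist_force'])"
```

```text
the job is handed in; nothing more can be done
the job is handed in; nothing more can be done
```

I seated both spare heat sinks flat in pockets 0 and 1, then slid the plate out by its rib until the scribed line lay over the riser's edge. I handed the job in at about 30 s with the rib still gripped at 110 N. No verdict was reported, and the state could not be read after hand-in.

- **Seating:** both placements touched down at the expected height, with the tool at 0.2635 m both times. All three sinks looked flat in both camera views, and the one already in pocket 2 was not disturbed.
- **Line over edge:** in the last picture the line coincides with the edge. The picture taken 16 mm earlier put the remaining distance at 14.8 to 16.4 mm, depending on the method, so the line should be within about 1–2 mm. The plate's yaw matched the riser's to within about 0.02 rad.
- **Level and tail:** the tool height was about 0.3 mm lower than when I gripped the rib, so the plate is level to within that. In the images the tail still lies on the riser. I had no direct contact measurement for it.
- **Forces:** the highest wrist force I read was about 6 N.
- **Other objects:** the multimeter, tape and solder spool were not touched by any planned motion. I saw no change in them, though I made no separate measurement.

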